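# Slide the sample carrier between the shielding bricks to the detector

## Robot

A 7-joint arm with a two-finger parallel gripper is mounted at the origin on the work surface. World frame = base frame: x ahead of the robot, y to its left, z up, the work surface at z = 0. Lengths are in mm, angles in rad, forces in N, time in s.
With the tool pointing down it reaches from about 425 to 800 mm from the base axis. Payload 8.3 kg.
Tool frame: the origin (TCP) lies midway between the tips of the shut fingers; the grasp point (between the pads) lies 19 mm behind it (r.pinch_z is the distance from the TCP to the grasp point, in mm); x points along the fingers, z is the direction in which the jaws open and shut, and the axes are right-handed (so a half turn about x gives the same grasp; the last joint's range is limited). The gripper opens to 85 mm and grips with 20 to 120 N. Pads are 22 mm wide; open, the fingers measure 114 mm over their backs; the gripper's body (76 mm by 85 mm) begins 54 mm behind the grasp point. The pads swing forward as they close: fully open they stand 13 mm farther back than shut.
Start: joints at [-1.336, 0.383, 0.016, 1.37, -0.006, 1.388, -0.046], TCP at [183.334, 597.488, 231.279] pointing down, gripper open.
Joint ranges: [-2.95, 2.95], [-0.25, 2.06], [-1.52, 1.56], [0.18, 2.33], [-1.44, 4.58], [0.02, 2.06], [-3.01, 3.01]. Speed limits (rad/s): [2.39, 2.39, 3.01, 3.01, 3.14, 3.14, 3.14].

## Interface

Orientations are given as a unit quaternion [x, y, z, w].
In Python, from plant import r, vision gives the robot as it stands.
- The arm moves only by the tool carry_out, never from a script. Its argument "targets" is a list of rows, each an object of numbers: "tx", "ty", "tz": the shift along the world's x, y, z scaled (see below); "ax", "ay", "az": the turn, a rotation vector about the world's x, y, z scaled (see below). In form: [{"tx": .., "ty": .., "tz": .., "ax": .., "ay": .., "az": ..}, ...]. A call has 1 to 20 rows; each row is the pose to reach, as a shift and turn from the pose commanded when the call began; what a row does not reach only later rows make up. The controller multiplies each number of a shift by 150 mm and each number of a turn by 30 degrees. A row lasts 1/8 s, in which the tool goes at most 62.5 mm and 10.7 degrees, less where a joint would pass 70% of its speed; a pose out of reach is approached as far as the arm can. A call with a number of a shift or a turn outside -1 to 1 is refused whole. A call with a gripper value outside its range is refused whole. "fingers" is the closure, from 0 (fully open) to 1 (shut), set as the call begins (left out, the last holds). The fingers move at their own pace and stop on an object; "newtons" is the grip in N (left out, the last holds). Time passes only in rows, so rows that repeat a pose let the fingers close. It gives the time, the measured TCP pose, the force and the opening at its end, in the units of the state.
- r.get_obs(): the state, without advancing time (a new reading comes with each control period).
- vision.camera(name): name is "scene" or "top" or "wrist"; returns the picture (480x640x3 uint8, blue, green, red); there is no depth.
- vision.camera_model(name): a dict with "fx", "fy", "cx", "cy" (pixels), "k1" (the pictures are not rectified: a ray, as slopes to the right and down, at radius r is drawn at 1 + k1 r^2 times it, then the intrinsics apply), "T" (4x4, takes a point from camera to world coordinates). Camera axes: x right, y down, z forward; pixel columns grow to the right and rows downward; lengths in mm; the calibration is good to about 2 mm. A picture is of the moment at which its call begins: read the wrist's pose just before it. camera_model takes no time and is no camera call; for the wrist camera it gives the pose at the moment of the call.
- r.sign_off(): hands the job in, once; it reports no verdict.
Trained networks look in the newest picture that a camera, given by its name, has taken for a name from the list of things; names that differ only in an ending like _2 or _b are one class to them, and where a whole thing is asked for, a point or a joint stands for the part that bears it (a point fixed in the world has none). Each returns a list of dicts, best first, with "p" (0 to 1); they miss things now and then, are a little off and sometimes report something else, mostly with a low value. They report only what shows in the picture. A call takes as long as a camera call. They do not tell look-alikes from the thing itself.
- vision.look_for(camera, query): "extent" ([left, top, width, height] in pixels, round what is visible of it).
The state is a dict: "time_s": time; "q": joint angles; "qd": joint speeds; "joint_efforts": joint torques, N m; "eef_pos": TCP position; "ee_rot": TCP orientation; "force": force on the tool from outside, world axes, zero at the start; "ft_torque": the same for the moment, N m; "gripper_width": finger opening in mm.
Only numpy, scipy, OpenCV 4.12 (cv2) and the standard library are available. Lean on these libraries where they do the work, as an engineer would, in place of code of your own. Each camera call takes 0.05 s, during which the arm holds its last target.

## Task

Push the blue sample carrier along the bench, rounded nose first, through the narrow gap between the two yellow shielding bricks until the whole carrier lies on the green pad in front of the detector. Only push it with the fingers: it must stay flat on the bench and never be lifted, tipped or taken around or over the bricks. Leave everything else on the bench standing where it is, and take the hand away from the carrier at the end.

Things in the scene. Friction and masses are not known exactly. Their poses are not given: they have to be found in the camera images.
- carrier: Loose blue block 100 long x 60 wide x 25 mm high (0.3 to 0.65 kg), flat upright rear and sides, the two front corners rounded (radius 16 mm). On top a flat copper disc in an aluminium ring (5 mm high) and, near the nose, a white stripe. Origin: centre of the underside; x to the nose, y to its left, z up. It slides with friction and stops when the push stops.
- station: Fixed: two bricks, pad and detector in a row. Origin: bench level, middle of the gap. x: push direction, along the gap to pad and detector (world -y within 15 degrees), y: across the gap (about away from the robot), z up. The carrier starts on the -x side, its nose within 20 degrees of x, its centre 140 to 190 mm before the origin. The detector (silver cylinder, 82 mm wide, 100 high) begins at x = 190 mm.
- gap (a point): Middle of the gap at bench level (the station's origin and axes). Two fixed yellow bricks, each 50 mm along x, 100 mm along y, 45 mm high; their facing sides stand at y = -33.5 and +33.5 mm, so the gap is 67 mm wide and runs from x = -25 to +25 mm.
- pad (a point): Centre of the green pad, flush with the bench, 100 mm beyond the station's origin along its x. The pad is 140 mm long (x) and 100 mm wide (y), axes as those of the station.
- corner_fl (a point): Front left corner of the carrier's 100 x 60 mm outline, at bench level (50, 30, 0 mm in the carrier's frame).
- corner_fr (a point): Front right corner of the outline (50, -30, 0 mm).
- corner_rl (a point): Rear left corner of the outline (-50, 30, 0 mm).
- corner_rr (a point): Rear right corner of the outline (-50, -30, 0 mm).
- jar_a: Bystander: small amber jar with white cap, 40 mm across, 55 mm high, beside the pad on the side away from the robot. Origin: centre of the underside.
- jar_b: Bystander: small amber jar with black cap, 40 mm across, 55 mm high, beside the pad on the robot's side. Origin: centre of the underside.
- cup: Bystander: red plastic cup, 90 mm across, 110 mm high. Origin: centre of the underside.
- bottle: Bystander: blue bottle, 70 mm across, 170 mm high. Origin: centre of the underside.
- weight: Bystander: brass calibration weight, 40 mm across, 56 mm high. Origin: centre of the underside.
Mind the look-alikes: they are no part of the job. Of the things shaped like the carrier, the blue one is meant.

How it is judged:
By the outcome, as a careful person would: the job done as asked, in the order asked, and still so for the second after the job is handed in, with the robot touching nothing.
It also fails if it takes over 51 s, if anything falls off the work surface, if the arm or the gripper's body presses on something with over 40 N, if the wrist force passes 120 N, or if a joint passes its speed limit or range.

## Working session

There is one attempt and no reset: what is moved stays moved. The work goes in short steps, Python scripts to look and compute and a tool call to move; the robot and the scene stay as the last step left them, time stands still between calls to the robot, and variables do not carry over. Pictures are saved under pics/ and viewed, and the job is handed in when it is done.

Besides the shell and the picture viewer there is one more tool, called after "Call:" as a command line: name --argument value ..., lists and objects as JSON in quotes. carry_out: Moves the arm, as the interface text tells. Shifts and turns lie within -1 to 1; 1 stands for 150 mm of shift or 30 degrees of turn. Its arguments: {"type":"object","properties":{"targets":{"type":"array"},"fingers":{"type":"number"},"newtons":{"type":"number"}},"required":["targets"]}

```bash
ls; mkdir -p pics; python3 - <<'E'
from plant import r, vision
import cv2
print(r.get_obs())
for n in ("scene","top"):
    im=vision.camera(n); cv2.imwrite(f"pics/{n}0.png",im)
    m=vision.camera_model(n); print(n,m)
for q in ("carrier","station","gap","pad","jar_a","cup","weight","bottle"):
    print(q,vision.look_for("top",q)[:4])
print(r.get_obs()["time_s"])
E
```

```text
pics
{'time_s': 0.0, 'q': array([-1.33592572,  0.38423597,  0.01637696,  1.37119673, -0.00629332,
        1.38818307, -0.04649332]), 'qd': array([-0.00107153, -0.00102469,  0.00100634, -0.00221943,  0.00080688,
       -0.00118247, -0.00036073]), 'joint_efforts': array([-2.67183651e-05, -6.27603436e+01,  8.44047032e-01, -3.71807742e+01,
        1.65150175e-02,  1.42915055e-02, -2.11866450e-05]), 'eef_pos': array([183.18780819, 597.0121395 , 230.26097222]), 'ee_rot': array([-0.42074707,  0.56917347,  0.41989272,  0.56807004]), 'force': array([-0.09821367, -0.12423862, -0.22830084]), 'ft_torque': array([ 0.03548134, -0.03570983, -0.01028145]), 'gripper_width': 85.31724042084456}
scene {'fx': 457.8518607891725, 'fy': 457.8518607891725, 'cx': 320.535238031157, 'cy': 241.2588262732655, 'k1': 0.021661830155800695, 'T': array([[-5.92403640e-01,  6.68833068e-01, -4.49132780e-01,
         9.93940219e+02],
       [ 8.05565290e-01,  4.84101011e-01, -3.41629586e-01,
         3.13627246e+02],
       [-1.10675314e-02, -5.64188388e-01, -8.25571906e-01,
         8.67122841e+02],
       [ 0.00000000e+
[... 519 characters left out ...]
        1.00000000e+00]])}
carrier [{'extent': [269.1, 281.1, 34.0, 36.9], 'p': 0.93}, {'extent': [262.7, 226.3, 37.7, 19.0], 'p': 0.82}, {'extent': [206.9, 257.8, 41.8, 29.2], 'p': 0.73}, {'extent': [216.7, 172.7, 32.4, 37.2], 'p': 0.67}]
station [{'extent': [325.0, 195.8, 140.8, 92.4], 'p': 0.96}]
gap [{'extent': [326.4, 198.4, 138.1, 90.7], 'p': 0.79}]
pad [{'extent': [322.2, 196.4, 142.9, 93.2], 'p': 0.89}]
jar_a [{'extent': [367.6, 280.0, 13.9, 12.1], 'p': 0.57}, {'extent': [383.1, 209.8, 14.9, 12.3], 'p': 0.55}]
cup [{'extent': [120.2, 205.8, 41.8, 32.9], 'p': 0.85}]
weight [{'extent': [166.2, 167.1, 18.3, 9.8], 'p': 0.56}]
bottle [{'extent': [471.4, 247.5, 36.4, 23.5], 'p': 0.91}]
0.5
```

```bash
python3 - <<'E'
import cv2
im=cv2.imread("pics/top0.png"); cv2.imwrite("pics/topz.png",cv2.resize(im[140:340,100:500],None,fx=2,fy=2,interpolation=cv2.INTER_CUBIC))
E
```

```text
(no output)
```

View pics/topz.png

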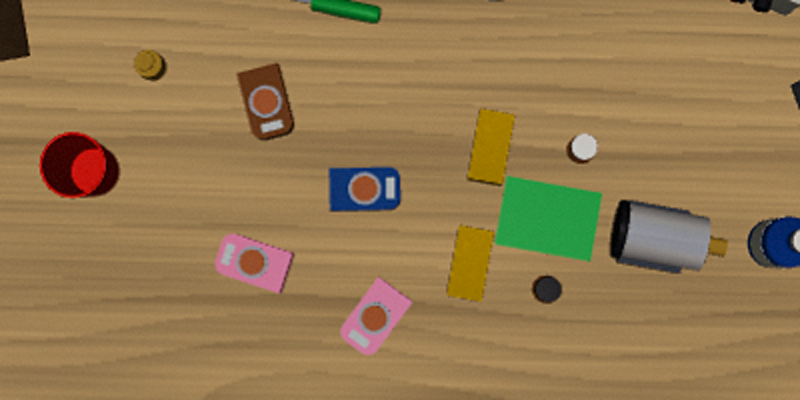

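View pics/scene0.png

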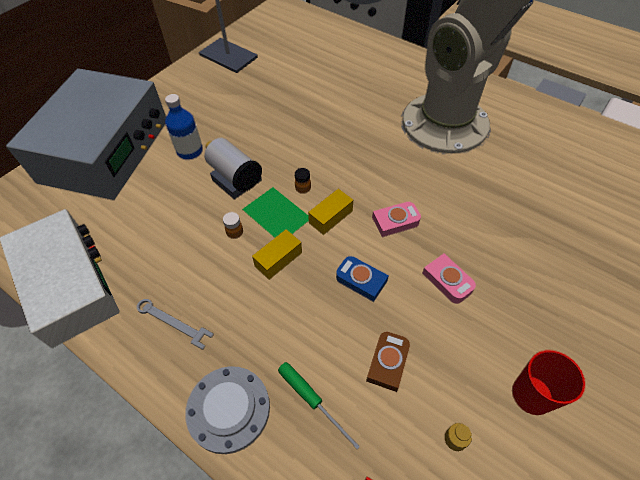

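```bash
cat > h.py <<'E'
import numpy as np, cv2
from scipy.optimize import minimize
def proj(m,P):
    T=m["T"]; p=(np.asarray(P,float)-T[:3,3])@T[:3,:3]
    s=p[:,:2]/p[:,2:]; s=s*(1+m["k1"]*(s**2).sum(1,keepdims=True))
    return s*[m["fx"],m["fy"]]+[m["cx"],m["cy"]]
def place(pose,P):
    x,y,a=pose; c,s=np.cos(a),np.sin(a); P=np.asarray(P,float)
    return np.c_[x+c*P[:,0]-s*P[:,1], y+s*P[:,0]+c*P[:,1], P[:,2]]
def box(x0,x1,y0,y1,h): return [(x,y,z) for x in(x0,x1) for y in(y0,y1) for z in(0,h)]
t=np.linspace(0,np.pi/2,7)
out=[(-50,30),(-50,-30)]+[(34+16*np.cos(a),14+16*np.sin(a)) for a in t]+[(34+16*np.cos(a),-14-16*np.sin(a)) for a in t]
CAR=[[(x,y,z) for x,y in out for z in(0,25)]]
BR=[box(-25,25,33.5,133.5,45),box(-25,25,-133.5,-33.5,45)]
PAD=[[(x,y,0) for x in(30,170) for y in(-50,50)]]
SS=8
def render(m,pose,parts,roi):
    x0,y0,w,h=roi; im=np.zeros((h*SS,w*SS),np.uint8)
    for P in parts:
        q=(proj(m,place(pose,P))-[x0,y0]+0.5)*SS-0.5
        hull=cv2.convexHull(q.astype(np.float32))
        cv2.fillConvexPoly(im,np.round(hull*16).astype(np.int32),255,shift=4)
    return cv2.resize(im,(w,h),interpolation=cv2.INTER_AREA).astype(float)/255
def fit(views,pose0,parts):
    # views: list of (model, mask float)
    V=[]
    for m,mask in views:
        q=np.vstack([proj(m,place(pose0,P)) for P in parts]); lo=np.maximum(np.floor(q.min(0)-25),0).astype(int); hi=np.minimum(np.ceil(q.max(0)+25),[640,480]).astype(int)
        roi=(lo[0],lo[1],hi[0]-lo[0],hi[1]-lo[1]); V.append((m,mask[lo[1]:hi[1],lo[0]:hi[0]],roi))
    f=lambda p:sum(((render(m,(p[0],p[1],p[2]/57.3),parts,roi)-k)**2).sum()/k.sum() for m,k,roi in V)
    p0=np.array([pose0[0],pose0[1],pose0[2]*57.3])
    for st in(15,3,0.7):
        s=np.vstack([p0]+[p0+st*np.eye(3)[i] for i in range(3)])
        o=minimize(f,p0,method="Nelder-Mead",options=dict(initial_simplex=s,xatol=.01,fatol=1e-6)); p0=o.x
    return p0,o.fun
def masks(im):
    hsv=cv2.cvtColor(im,cv2.COLOR_BGR2HSV); H,S,Vv=[hsv[...,i].astype(int) for i in range(3)]
    b=((H>100)&(H<130)&(S>110)).astype(np.uint8)
    y=((H>=18)&(H<=30)&(S>200)&(Vv>70)).astype(np.uint8)
    g=((H>50)&(H<80)&(S>120)).astype(np.uint8)
    return b,y,g
def hullmask(b,near):
    n,l,st,c=cv2.connectedComponentsWithStats(b)
    ok=[i for i in range(1,n) if st[i,4]>60]; i=min(ok,key=lambda i:np.hypot(*(c[i]-near)))
    k=np.zeros_like(b); cs,_=cv2.findContours((l==i).astype(np.uint8),cv2.RETR_EXTERNAL,cv2.CHAIN_APPROX_NONE)
    cv2.fillPoly(k,[cv2.convexHull(np.vstack(cs))],1); return k.astype(float)
E
cat > fit0.py <<'E'
from h import *
from plant import vision
vs={}
D={}
for n in("top","scene"):
    im=cv2.imread(f"pics/{n}0.png"); m=vision.camera_model(n); b,y,g=masks(im)
    D[n]=(m,b,y,g)
    cv2.imwrite(f"pics/m_{n}.png",np.dstack([b*255,g*255,y*255]))
cp=(450,70,-1.57); sp=(420,-100,-1.6)
for ns in(["top"],["scene"],["top","scene"]):
    V=[(D[n][0],hullmask(D[n][1],proj(D[n][0],[(cp[0],cp[1],12)])[0])) for n in ns]
    print(ns,"car",fit(V,cp,CAR))
    V=[(D[n][0],D[n][2].astype(float)) for n in ns]; print("   bricks",fit(V,sp,BR))
    V=[(D[n][0],D[n][3].astype(float)) for n in ns]; print("   pad",fit(V,sp,PAD))
E
python3 - <<'E'
from h import *
from plant import vision
m=vision.camera_model("top")
for p in[(282,234),(341,211)]:
    # z=12
    s=(np.array(p)-[m["cx"],m["cy"]])/[m["fx"],m["fy"]]; d=m["T"][:3,:3]@[s[0],s[1],1]; o=m["T"][:3,3]; print(o+d*(12-o[2])/d[2])
E
python3 fit0.py
```

```text
[555.47463425  85.89169628  12.        ]
[625.39306901 -80.80482394  12.        ]
['top'] car (array([ 418.62139918, -118.84773663,  -27.45071193]), np.float64(1.0))
   bricks (array([370.22144353, -53.07951721, -98.9515556 ]), np.float64(1.0495403528763267))
   pad (array([ 452.65179502, -123.48142586,  -38.58709704]), np.float64(0.28381206737831455))
['scene'] car (array([233.33333333,  15.        ,  46.70566667]), np.float64(1.0))
   bricks (array([361.59229668, -89.28595246, -78.87799297]), np.float64(1.2583996395100314))
   pad (array([534.7663802 , -80.63873941, -99.01318301]), np.float64(0.07159205343972092))
['top', 'scene'] car (array([232.59259259, -67.22222222,  90.40937037]), np.float64(2.0))
   bricks (array([ 386.42829791,   -7.3175191 , -131.56663561]), np.float64(1.758692032258214))
   pad (array([535.45815794, -79.62959542, -98.98515449]), np.float64(0.09250157392473192))
```

```bash
sed -i 's/^cp=.*/cp=(555,86,-1.57); sp=(536,-79,-1.727)/' fit0.py; python3 fit0.py
```

```text
['top'] car (array([555.44859752,  85.37432507, -88.63228739]), np.float64(0.018073371695119383))
   bricks (array([535.5594326 , -78.88267696, -98.860828  ]), np.float64(0.03808795196163354))
   pad (array([535.2551934 , -78.98075951, -98.87495052]), np.float64(0.015667028221931695))
['scene'] car (array([553.18521321,  83.92143337, -87.22822409]), np.float64(0.018574988338557436))
   bricks (array([533.63866435, -80.77608558, -98.57472319]), np.float64(0.37006647943910087))
   pad (array([535.00300347, -80.7971243 , -99.1058546 ]), np.float64(0.10799979729599558))
['top', 'scene'] car (array([554.41621998,  84.6365751 , -88.57732484]), np.float64(0.06999783479542336))
   bricks (array([535.26160164, -79.19431645, -98.84951994]), np.float64(0.41664791284321023))
   pad (array([534.66175042, -79.76316653, -98.77745817]), np.float64(0.13271058023423746))
```

View pics/m_top.png

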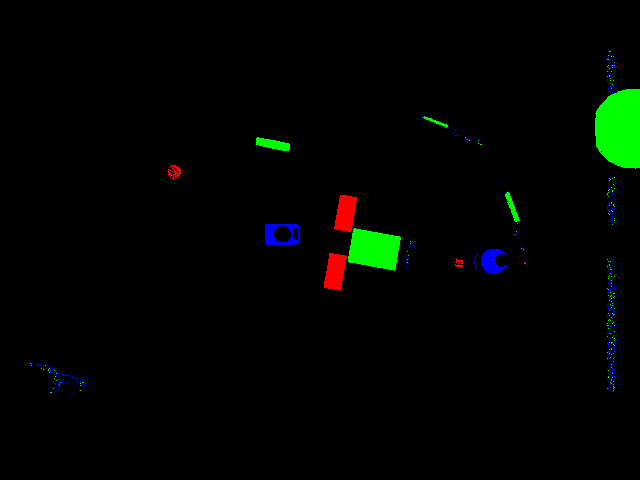

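```bash
python3 - <<'E'
from scipy.spatial.transform import Rotation as R
import numpy as np
from plant import r,vision
o=r.get_obs(); M=R.from_quat(o["ee_rot"]).as_matrix(); print(M.round(3), np.degrees(np.arctan2(M[1,2],M[0,2])))
print(vision.camera_model("wrist")["T"].round(2))
from h import *
S=(535.3,-79.1,-98.87/57.3); C=(555.2,85.2,-88.5/57.3)
d=np.array(C[:2])-S[:2]; c,s=np.cos(S[2]),np.sin(S[2]); print(c*d[0]+s*d[1],-s*d[0]+c*d[1])
E
```

```text
[[-0.    -0.956  0.293]
 [-0.     0.293  0.956]
 [-1.     0.    -0.   ]] 72.93976951471927
[[ 2.9000e-01  9.1000e-01  3.0000e-01  1.0666e+02]
 [ 9.6000e-01 -2.8000e-01 -9.0000e-02  6.2178e+02]
 [-0.0000e+00  3.2000e-01 -9.5000e-01  3.7386e+02]
 [ 0.0000e+00  0.0000e+00  0.0000e+00  1.0000e+00]]
-165.4042546828181 -5.650887790555863
```

Call:
carry_out --targets '[{"tx":0.1,"ty":-0.12,"az":-0.1},{"tx":0.3,"ty":-0.34,"az":-0.3},{"tx":0.52,"ty":-0.6,"az":-0.5},{"tx":0.73,"ty":-0.84,"az":-0.7},{"tx":0.82,"ty":-0.94,"az":-0.8}]' --fingers 0.75 --newtons 30

```text
validation failed for argument at $.ta...
```

Call:
carry_out --targets '[{"tx":0.1,"ty":-0.12,"az":-0.1},{"tx":0.3,"ty":-0.34,"az":-0.3},{"tx":0.52,"ty":-0.6,"az":-0.5},{"tx":0.73,"ty":-0.84,"az":-0.7},{"tx":0.82,"ty":-0.94,"az":-0.8}]'

```text
validation failed for argument at $.ta...
```

Call:
carry_out --targets '[{"tx":0.1,"ty":-0.12,"az":-0.1},{"tx":0.3,"ty":-0.34,"az":-0.3},{"tx":0.52,"ty":-0.6,"az":-0.5},{"tx":0.73,"ty":-0.84,"az":-0.7},{"tx":0.82,"ty":-0.94,"az":-0.78},{"tx":0.82,"ty":-0.94,"az":-0.78}]'

```text
validation failed for argument at $.ta...
```

```bash
python3 - <<'E'
from plant import r, vision
import cv2,numpy as np
from scipy.spatial.transform import Rotation as R
o=r.get_obs();M=R.from_quat(o["ee_rot"]).as_matrix(); print(o["time_s"],o["eef_pos"],np.degrees(np.arctan2(M[1,2],M[0,2])),M[:,0],o["gripper_width"])
cv2.imwrite("pics/w1.png",vision.camera("wrist"))
E
```

```text
0.5 [183.33898399 597.44838594 231.23395275] 72.93976951471927 [-6.80990278e-05 -1.47790328e-04 -9.99999987e-01] 85.41245580092746
```

View pics/w1.png

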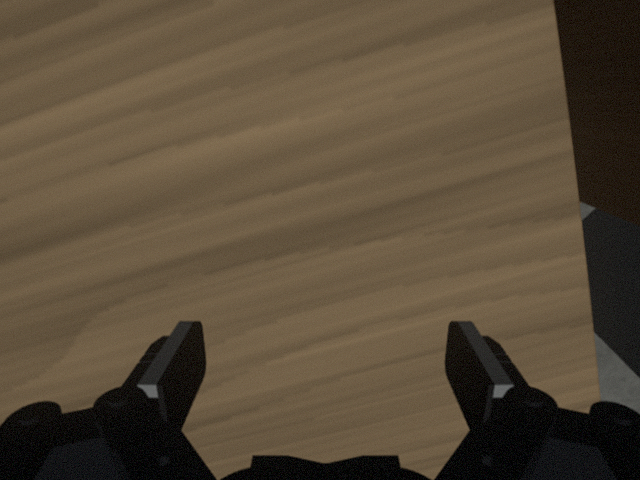

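The wrist view shows the open fingers (pads at about columns 200 and 450) over bare bench, so nothing moved. The refused calls probably need all six numbers in each row.

Call:
carry_out --targets '[{"tx":0.1,"ty":-0.12,"tz":0,"ax":0,"ay":0,"az":-0.1},{"tx":0.3,"ty":-0.34,"tz":0,"ax":0,"ay":0,"az":-0.3},{"tx":0.52,"ty":-0.6,"tz":0,"ax":0,"ay":0,"az":-0.5},{"tx":0.73,"ty":-0.84,"tz":0,"ax":0,"ay":0,"az":-0.7},{"tx":0.82,"ty":-0.94,"tz":0,"ax":0,"ay":0,"az":-0.8}]' --fingers 0.75 --newtons 30

```text
time_s: 1.18
eef_pos: [308.9, 454.0, 231.7]
ee_rot: [-0.291, 0.644, 0.291, 0.645]
force: [0.4, 0.5, 1.0]
gripper_width: 21.5
```

Call:
carry_out --targets '[{"tx":0.1,"ty":-0.12,"tz":0,"ax":0,"ay":0,"az":-0.1},{"tx":0.3,"ty":-0.34,"tz":0,"ax":0,"ay":0,"az":-0.3},{"tx":0.52,"ty":-0.6,"tz":0,"ax":0,"ay":0,"az":-0.5},{"tx":0.73,"ty":-0.84,"tz":0,"ax":0,"ay":0,"az":-0.7},{"tx":0.82,"ty":-0.94,"tz":0,"ax":0,"ay":0,"az":-0.8}]'

```text
time_s: 1.8
eef_pos: [431.1, 313.2, 231.5]
ee_rot: [-0.151, 0.691, 0.151, 0.691]
force: [-0.5, -0.0, -0.4]
gripper_width: 21.6
```

Call:
carry_out --targets '[{"tx":0.1,"ty":-0.12,"tz":0,"ax":0,"ay":0,"az":-0.1},{"tx":0.3,"ty":-0.34,"tz":0,"ax":0,"ay":0,"az":-0.3},{"tx":0.52,"ty":-0.6,"tz":0,"ax":0,"ay":0,"az":-0.5},{"tx":0.73,"ty":-0.84,"tz":0,"ax":0,"ay":0,"az":-0.7},{"tx":0.82,"ty":-0.94,"tz":0,"ax":0,"ay":0,"az":-0.78},{"tx":0.82,"ty":-0.94,"tz":0,"ax":0,"ay":0,"az":-0.78}]'

```text
time_s: 2.55
eef_pos: [552.7, 174.1, 230.9]
ee_rot: [-0.009, 0.707, 0.009, 0.707]
force: [-0.2, 0.7, -0.2]
gripper_width: 21.4
```

```bash
python3 - <<'E'
from plant import r, vision
import cv2,numpy as np
from scipy.spatial.transform import Rotation as R
from h import *
o=r.get_obs();M=R.from_quat(o["ee_rot"]).as_matrix(); print(o["time_s"],o["eef_pos"],np.degrees(np.arctan2(M[1,2],M[0,2])),M[:,0],o["gripper_width"])
m=vision.camera_model("wrist")
im=vision.camera("wrist");cv2.imwrite("pics/w2.png",im)
b,y,g=masks(im)
C=(555.2,85.2,-88.5/57.3); q=proj(m,[(555,85,12)])[0]; print(q)
print(fit([(m,hullmask(b,q))],C,CAR), proj(m,place((535.3,-79.1,-98.87/57.3),np.array(BR).reshape(-1,3))).round())
E
```

```text
2.55 [552.71314971 174.09261586 230.93649097] 1.4863115264268032 [-4.64516308e-04 -3.77347940e-04 -9.99999821e-01] 21.423810600523048
[324.01767316 291.06339762]
(array([554.56270493,  79.56456356, -85.76921579]), np.float64(0.10370008600092051)) [[337. 408.]
 [338. 440.]
 [426. 421.]
 [436. 453.]
 [328. 444.]
 [328. 477.]
 [415. 456.]
 [423. 490.]
 [182. 384.]
 [167. 414.]
 [275. 399.]
 [270. 430.]
 [179. 421.]
 [165. 453.]
 [269. 435.]
 [263. 468.]]
```

View pics/w2.png

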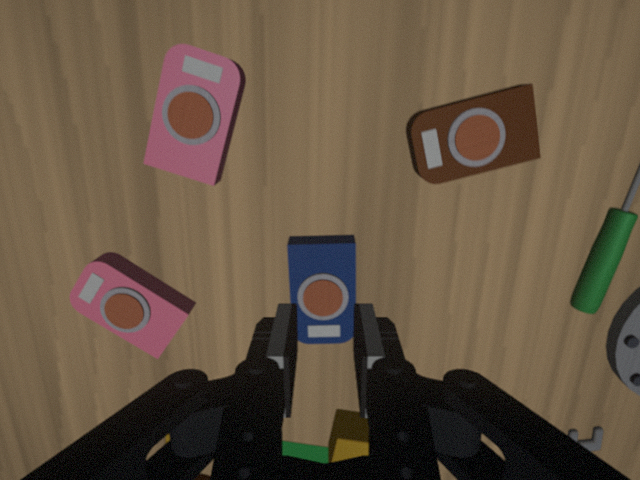

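Call:
carry_out --targets '[{"tx":0,"ty":0,"tz":-0.3,"ax":0,"ay":0,"az":0},{"tx":0,"ty":0,"tz":-0.65,"ax":0,"ay":0,"az":0},{"tx":0,"ty":0,"tz":-1,"ax":0,"ay":0,"az":0}]'

```text
time_s: 2.98
eef_pos: [551.0, 177.8, 80.0]
ee_rot: [-0.011, 0.707, 0.012, 0.707]
force: [0.4, 1.0, 0.5]
gripper_width: 21.4
```

Call:
carry_out --targets '[{"tx":0,"ty":0,"tz":-0.2,"ax":0,"ay":0,"az":0},{"tx":0,"ty":0,"tz":-0.35,"ax":0,"ay":0,"az":0},{"tx":0,"ty":0,"tz":-0.45,"ax":0,"ay":0,"az":0},{"tx":0,"ty":0,"tz":-0.45,"ax":0,"ay":0,"az":0}]'

```text
time_s: 3.48
eef_pos: [551.1, 175.8, 12.9]
ee_rot: [-0.01, 0.708, 0.01, 0.706]
force: [-0.6, -0.9, 0.3]
gripper_width: 21.5
```

```bash
cat > look.py <<'E'
import sys
from plant import r, vision
from scipy.spatial.transform import Rotation as R
from h import *
tag=sys.argv[1]; C=(float(sys.argv[2]),float(sys.argv[3]),float(sys.argv[4])/57.3)
S=(535.3,-79.1,-98.87/57.3)
o=r.get_obs();M=R.from_quat(o["ee_rot"]).as_matrix(); print(o["time_s"],o["eef_pos"].round(1),"jaw",np.degrees(np.arctan2(M[1,2],M[0,2])).round(2),o["force"].round(1),o["gripper_width"])
def st(p):
    d=np.array(p[:2])-S[:2]; c,s=np.cos(S[2]),np.sin(S[2]); return (c*d[0]+s*d[1],-s*d[0]+c*d[1])
print("tool st",np.round(st(o["eef_pos"]),1))
for n in("top","scene"):
    m=vision.camera_model(n); im=vision.camera(n); cv2.imwrite(f"pics/{n}_{tag}.png",im)
    b,y,g=masks(im); q=proj(m,[(C[0],C[1],12)])[0]
    p,f=fit([(m,hullmask(b,q))],C,CAR); print(n,p.round(1),round(f,3),"st",np.round(st(p),1),"rel",round(p[2]+98.87,1))
    u,v=np.clip(q.astype(int)-[100,75],0,[440,330]); cv2.imwrite(f"pics/{n}_{tag}z.png",cv2.resize(im[v:v+150,u:u+200],None,fx=4,fy=4,interpolation=cv2.INTER_CUBIC))
E
python3 look.py a 555.2 85.2 -88.5
```

```text
3.475 [551.1 175.8  12.9] jaw 1.68 [-0.6 -0.9  0.3] 21.4672285925033
tool st [-254.3  -23.7]
top [555.5  85.2 -88.6] 0.019 st [-165.5   -5.4] rel 10.3
scene [553.2  84.  -87.2] 0.018 st [-163.9   -7.4] rel 11.7
```

View pics/scene_az.png

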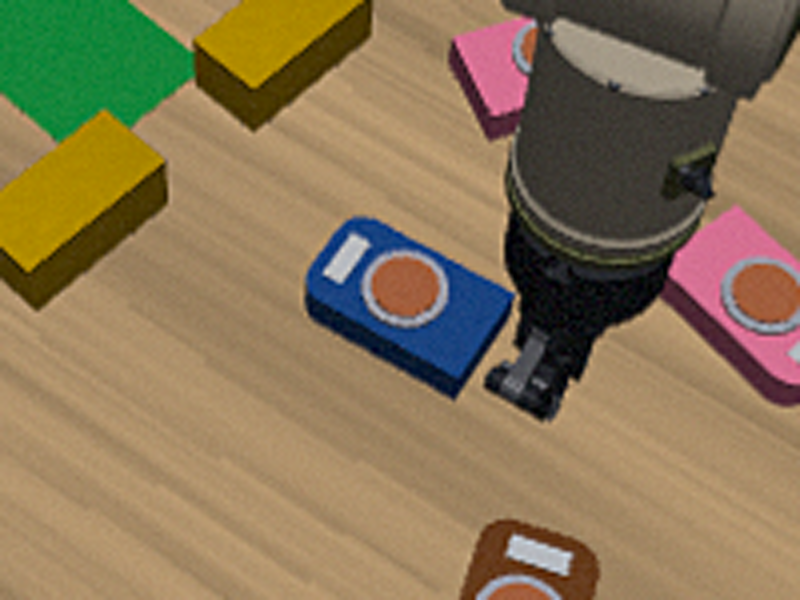

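View pics/top_az.png

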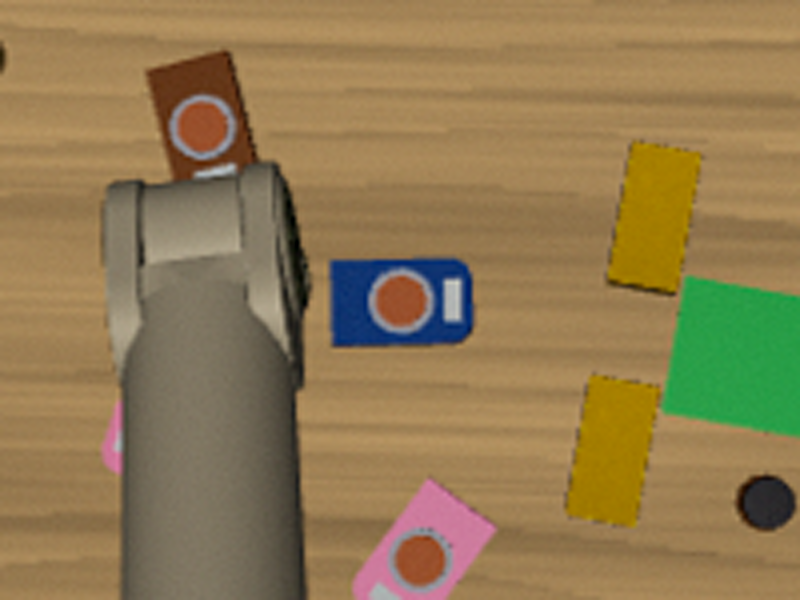

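```bash
cat > plan1.py <<'E'
from h import *
# station-frame rigid motion of carrier applied to tool; tool commanded
S=(535.3,-79.1,-98.87/57.3); c,s=np.cos(S[2]),np.sin(S[2])
Rm=np.array([[c,-s],[s,c]])
th=np.radians(10.4); R=274.
T0=np.array([552.3,174.4]); t0=Rm.T@(T0-S[:2])
h=lambda a:np.array([np.cos(a),np.sin(a)])
pts=[]
C0=np.array([-165.4,-5.65])
toolrel=None
for d in [10,20,28,34]: pts.append((t0+d*h(th),th))
# contact at 28 -> carrier COM at C0 ; 34 -> C0+6h
tc=t0+34*h(th); C1=C0+6*h(th)
L=R*th
for k in range(1,8):
    a=th*(1-k/7); ctr=C1+R*np.array([np.sin(th),-np.cos(th)])
    C=ctr+R*np.array([-np.sin(a),np.cos(a)])
    da=a-th; cc,ss=np.cos(da),np.sin(da)
    pts.append((C+np.array([[cc,-ss],[ss,cc]])@(tc-C1),a)); 
print("end COM",C)
for t,a in pts:
    w=Rm@t+S[:2]-T0; print((w/150).round(3),round(np.degrees(a-th)/30,3))
E
python3 plan1.py
```

```text
end COM [-1.10036325e+02 -6.54681314e-02]
[ 0.002 -0.067] 0.0
[ 0.004 -0.133] 0.0
[ 0.005 -0.187] 0.0
[ 0.006 -0.227] 0.0
[ 0.017 -0.274] -0.05
[ 0.027 -0.321] -0.099
[ 0.036 -0.369] -0.149
[ 0.044 -0.417] -0.198
[ 0.05  -0.465] -0.248
[ 0.055 -0.513] -0.297
[ 0.059 -0.561] -0.347
```

Call:
carry_out --targets '[{"tx":0.002,"ty":-0.067,"tz":0,"ax":0,"ay":0,"az":0},{"tx":0.004,"ty":-0.133,"tz":0,"ax":0,"ay":0,"az":0},{"tx":0.005,"ty":-0.187,"tz":0,"ax":0,"ay":0,"az":0},{"tx":0.006,"ty":-0.227,"tz":0,"ax":0,"ay":0,"az":0},{"tx":0.017,"ty":-0.274,"tz":0,"ax":0,"ay":0,"az":-0.05},{"tx":0.027,"ty":-0.321,"tz":0,"ax":0,"ay":0,"az":-0.1},{"tx":0.036,"ty":-0.369,"tz":0,"ax":0,"ay":0,"az":-0.15},{"tx":0.044,"ty":-0.417,"tz":0,"ax":0,"ay":0,"az":-0.2},{"tx":0.044,"ty":-0.417,"tz":0,"ax":0,"ay":0,"az":-0.2}]'

```text
time_s: 4.7
eef_pos: [558.8, 110.2, 13.5]
ee_rot: [0.028, 0.707, -0.029, 0.706]
force: [-0.2, 0.1, 0.5]
gripper_width: 21.3
```

```bash
python3 look.py b 553 48 -94
```

```text
4.7 [558.8 110.2  13.5] jaw -4.59 [-0.2  0.1  0.5] 21.2895186924682
tool st [-190.6   -5.9]
top [553.   43.1 -94.5] 0.239 st [-123.5   -1.4] rel 4.4
scene [551.3  47.1 -95.1] 0.262 st [-127.1   -3.7] rel 3.8
```

View pics/scene_bz.png

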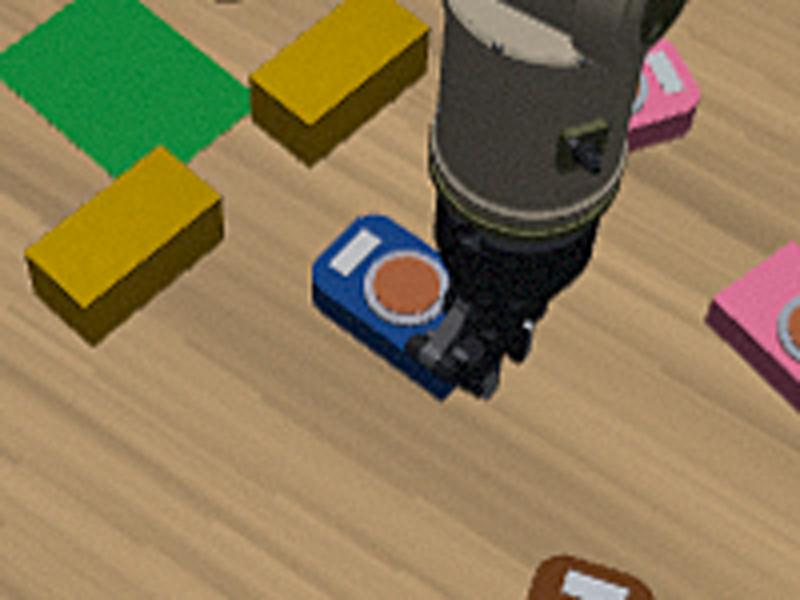

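View pics/top_bz.png

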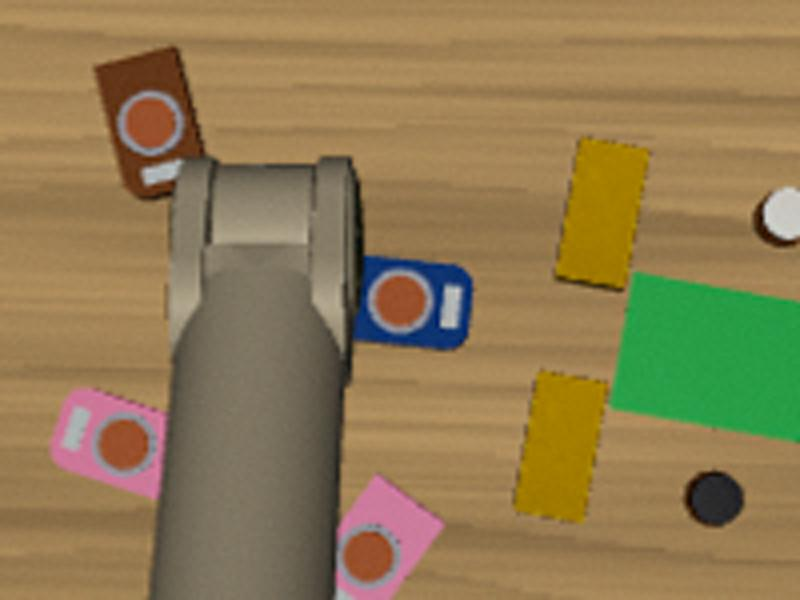

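```bash
python3 - <<'E'
s=open("h.py").read()
s=s.replace("for m,mask in views:","for m,mask,val in views:").replace("V.append((m,mask[lo[1]:hi[1],lo[0]:hi[0]],roi))","V.append((m,mask[lo[1]:hi[1],lo[0]:hi[0]],val[lo[1]:hi[1],lo[0]:hi[0]],roi))")
s=s.replace("(((render(m,(p[0],p[1],p[2]/57.3),parts,roi)-k)**2).sum()/k.sum() for m,k,roi in V)","((v*(render(m,(p[0],p[1],p[2]/57.3),parts,roi)-k)**2).sum()/k.sum() for m,k,v,roi in V)")
s+='''
def valid(im,hm):
    hsv=cv2.cvtColor(cv2.GaussianBlur(im,(3,3),0),cv2.COLOR_BGR2HSV)
    arm=((hsv[...,1]<85)|(hsv[...,2]<40)).astype(np.uint8)
    arm[hm>0]=0
    arm=cv2.morphologyEx(arm,cv2.MORPH_OPEN,np.ones((3,3),np.uint8))
    arm=cv2.dilate(arm,np.ones((5,5),np.uint8))
    return 1.0-arm
'''
open("h.py","w").write(s)
l=open("look.py").read()
l=l.replace("p,f=fit([(m,hullmask(b,q))],C,CAR)","hm=hullmask(b,q); va=valid(im,hm); p,f=fit([(m,hm,va)],C,CAR); ov=im.copy(); ov[va==0]=(255,0,255); ov[hm>0]=ov[hm>0]//2+[0,120,0]; ov=cv2.polylines(ov,[cv2.convexHull(proj(m,place((p[0],p[1],p[2]/57.3),CAR[0])).astype(np.float32)).astype(int)],1,(255,255,255))")
l=l.replace('(im[v:v+150','(ov[v:v+150').replace("im=vision.camera(n)",'im=cv2.imread(f"pics/{n}_{tag}.png") if len(sys.argv)>5 else vision.camera(n)')
open("look.py","w").write(l)
E
python3 look.py b 553 48 -94 re; python3 -c "
import cv2;import numpy as np
cv2.imwrite('pics/b2.png',np.hstack([cv2.resize(cv2.imread(f'pics/{n}_bz.png'),(400,300)) for n in('top','scene')]))"
```

```text
4.8 [558.4 110.6  13.2] jaw -4.52 [-0.3 -0.8 -0.1] 21.644052430624928
tool st [-191.    -6.4]
top [553.5  49.9 -94.6] 0.009 st [-130.3   -1.9] rel 4.3
scene [551.1  49.  -94.3] 0.011 st [-129.    -4.1] rel 4.5
```

View pics/b2.png

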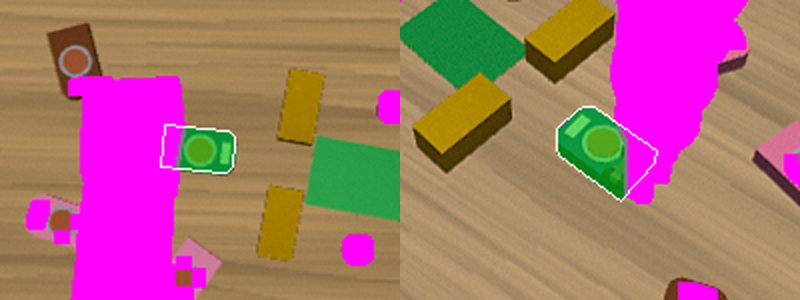

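```bash
cat > plan2.py <<'E'
from h import *
S=(535.3,-79.1,-98.87/57.3); c,s=np.cos(S[2]),np.sin(S[2]); Rm=np.array([[c,-s],[s,c]])
T0=np.array([558.4,110.6]); t0=Rm.T@(T0-S[:2])
h=lambda a:np.array([np.cos(a),np.sin(a)])
th=np.radians(4.4); C=np.array([-130.2,-1.95]); R=400.; n0=C.copy()
seg=[(5,0)]*2+[(6.2,-6.2/R)]*5
a=th
for l,da in seg:
    C=C+l*h(a+da/2); a+=da
    q=a-th; w=Rm@(C+np.array([[np.cos(q),-np.sin(q)],[np.sin(q),np.cos(q)]])@(t0-n0))+S[:2]-T0
    print((w/150).round(3),round(np.degrees(q)/30,3),C.round(2),round(np.degrees(a),2))
E
python3 plan2.py
```

```text
[-0.003 -0.033] 0.0 [-125.21   -1.57] 4.4
[-0.005 -0.066] 0.0 [-120.23   -1.18] 4.4
[-0.002 -0.108] -0.03 [-114.04   -0.76] 3.51
[-0.   -0.15] -0.059 [-107.85   -0.42] 2.62
[ 0.001 -0.192] -0.089 [-101.66   -0.19] 1.74
[ 0.002 -0.234] -0.118 [-9.546e+01 -5.000e-02] 0.85
[ 0.002 -0.275] -0.148 [-89.26  -0.  ] -0.04
```

Call:
carry_out --targets '[{"tx":-0.003,"ty":-0.033,"tz":0,"ax":0,"ay":0,"az":0},{"tx":-0.005,"ty":-0.066,"tz":0,"ax":0,"ay":0,"az":0},{"tx":-0.002,"ty":-0.108,"tz":0,"ax":0,"ay":0,"az":-0.03},{"tx":0,"ty":-0.15,"tz":0,"ax":0,"ay":0,"az":-0.06},{"tx":0.001,"ty":-0.192,"tz":0,"ax":0,"ay":0,"az":-0.09},{"tx":0.002,"ty":-0.234,"tz":0,"ax":0,"ay":0,"az":-0.12},{"tx":0.002,"ty":-0.275,"tz":0,"ax":0,"ay":0,"az":-0.148},{"tx":0.002,"ty":-0.275,"tz":0,"ax":0,"ay":0,"az":-0.148}]'

```text
time_s: 5.8
eef_pos: [559.2, 69.4, 13.9]
ee_rot: [0.055, 0.705, -0.056, 0.705]
force: [0.4, -0.2, -0.7]
gripper_width: 21.5
```

```bash
python3 look.py c 549 9 -98.9;python3 - <<'E'
from h import *
from plant import vision
cv2.imwrite('pics/c2.png',np.hstack([cv2.resize(cv2.imread(f'pics/{n}_cz.png'),(400,300)) for n in('top','scene')]))
for n in("top","scene"):
    im=cv2.imread(f"pics/{n}_c.png"); m=vision.camera_model(n); b,y,g=masks(im); z=np.zeros(y.shape)
    print(n,fit([(m,y.astype(float),valid(im,y))],(535.3,-79,-98.87/57.3),BR))
E
```

```text
5.8 [559.2  69.4  13.9] jaw -8.99 [ 0.4 -0.2 -0.7] 21.52865869153608
tool st [-150.5    0.8]
top [549.8   9.5 -99.2] 0.011 st [-89.8   0.6] rel -0.3
scene [547.5   8.4 -98.1] 0.01 st [-88.4  -1.4] rel 0.8
top (array([535.53813446, -78.94791086, -98.94094128]), np.float64(0.03744460551349863))
scene (array([529.94396242, -79.26399427, -99.54911178]), np.float64(0.2053673202614379))
```

View pics/c2.png

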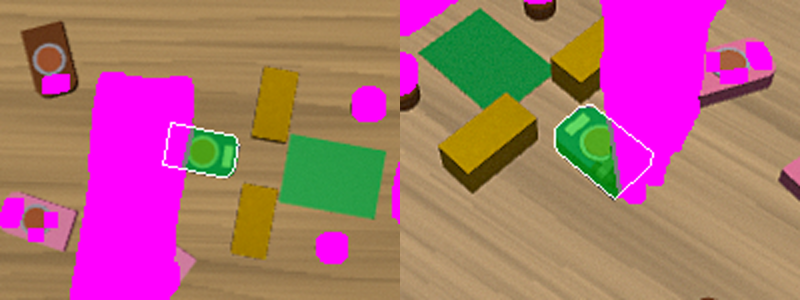

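Call:
carry_out --targets '[{"tx":-0.009,"ty":-0.055,"tz":0,"ax":0,"ay":0,"az":0},{"tx":-0.018,"ty":-0.11,"tz":0,"ax":0,"ay":0,"az":0},{"tx":-0.027,"ty":-0.165,"tz":0,"ax":0,"ay":0,"az":0},{"tx":-0.036,"ty":-0.22,"tz":0,"ax":0,"ay":0,"az":0},{"tx":-0.045,"ty":-0.275,"tz":0,"ax":0,"ay":0,"az":0},{"tx":-0.054,"ty":-0.33,"tz":0,"ax":0,"ay":0,"az":0},{"tx":-0.054,"ty":-0.33,"tz":0,"ax":0,"ay":0,"az":0}]'

```text
time_s: 6.78
eef_pos: [550.9, 19.6, 13.8]
ee_rot: [0.055, 0.705, -0.056, 0.705]
force: [0.5, -0.1, 0.2]
gripper_width: 21.3
```

```bash
python3 look.py d 541.5 -39.5 -98.9;python3 - <<'E'
from h import *
from plant import vision
cv2.imwrite('pics/d2.png',np.hstack([cv2.resize(cv2.imread(f'pics/{n}_dz.png'),(400,300)) for n in('top','scene')]))
cv2.imwrite('pics/wd.png',vision.camera("wrist"))
E
```

```text
6.775 [550.9  19.6  13.8] jaw -9.01 [ 0.5 -0.1  0.2] 21.286374201635365
tool st [-99.9   0.2]
top [541.7 -40.6 -99.6] 0.01 st [-39.    0.4] rel -0.7
scene [ 538.8  -41.5 -100.2] 0.028 st [-37.6  -2.4] rel -1.3
```

View pics/d2.png

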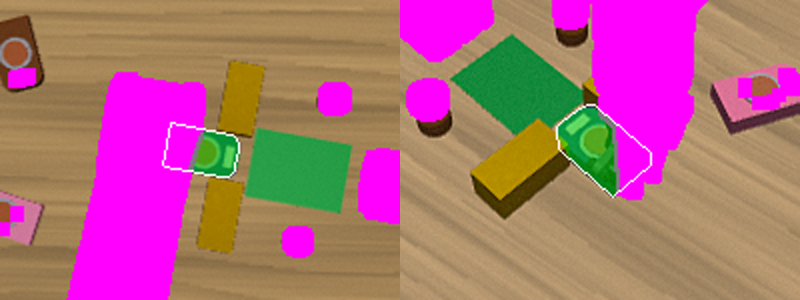

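View pics/wd.png

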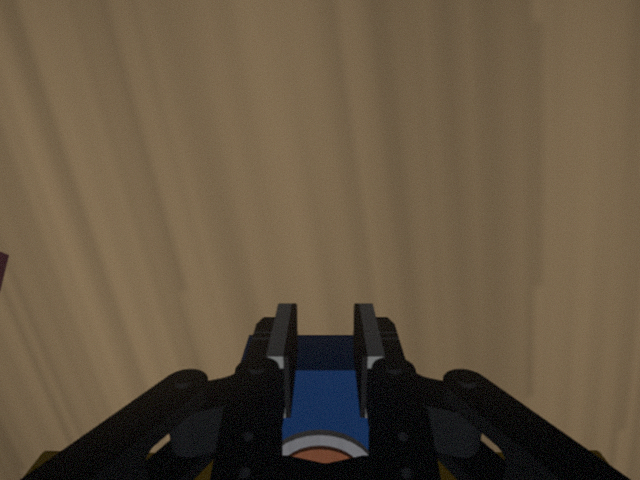

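```bash
python3 - <<'E'
from plant import r,vision
from h import *
from scipy.spatial.transform import Rotation as R
m=vision.camera_model("wrist"); o=r.get_obs(); M=R.from_quat(o["ee_rot"]).as_matrix(); p=o["eef_pos"]
for px in [(185,380),(160,378),(250,385),(235,372),(268,322),(255,330),(285,305),(285,415),(375,305)]:
    n=(np.array(px)-[m["cx"],m["cy"]])/[m["fx"],m["fy"]]
    d=m["T"][:3,:3]@[n[0],n[1],1]; oo=m["T"][:3,3]
    do=M.T@d; o0=M.T@(oo-p)
    for yy in(0,11): 
        k=(yy-o0[1])/do[1]; q=o0+k*do; print(px,yy,"back",round(-q[0],1),"jaw",round(q[2],1),end=" | ")
    print()
E
```

```text
(185, 380) 0 back 32.8 jaw -42.1 | (185, 380) 11 back 47.5 jaw -36.3 | 
(160, 378) 0 back 31.8 jaw -50.1 | (160, 378) 11 back 46.7 jaw -43.3 | 
(250, 385) 0 back 35.2 jaw -21.7 | (250, 385) 11 back 49.6 jaw -18.6 | 
(235, 372) 0 back 28.7 jaw -27.5 | (235, 372) 11 back 44.0 jaw -23.7 | 
(268, 322) 0 back -3.0 jaw -21.1 | (268, 322) 11 back 16.5 jaw -18.1 | 
(255, 330) 0 back 3.0 jaw -25.2 | (255, 330) 11 back 21.7 jaw -21.7 | 
(285, 305) 0 back -17.3 jaw -15.8 | (285, 305) 11 back 4.2 jaw -13.5 | 
(285, 415) 0 back 48.0 jaw -9.9 | (285, 415) 11 back 60.7 jaw -8.4 | 
(375, 305) 0 back -17.3 jaw 22.0 | (375, 305) 11 back 4.1 jaw 19.2 |
```

Call:
carry_out --targets '[{"tx":-0.009,"ty":-0.055,"tz":0,"ax":0,"ay":0,"az":0},{"tx":-0.017,"ty":-0.11,"tz":0,"ax":0,"ay":0,"az":0.005},{"tx":-0.026,"ty":-0.165,"tz":0,"ax":0,"ay":0,"az":0.01},{"tx":-0.034,"ty":-0.22,"tz":0,"ax":0,"ay":0,"az":0.01},{"tx":-0.043,"ty":-0.275,"tz":0,"ax":0,"ay":0,"az":0.01},{"tx":-0.052,"ty":-0.33,"tz":0,"ax":0,"ay":0,"az":0.01},{"tx":-0.057,"ty":-0.363,"tz":0,"ax":0,"ay":0,"az":0.01},{"tx":-0.057,"ty":-0.363,"tz":0,"ax":0,"ay":0,"az":0.01}]'

```text
time_s: 7.92
eef_pos: [542.6, -34.2, 13.9]
ee_rot: [0.053, 0.705, -0.054, 0.705]
force: [0.4, -0.0, -1.1]
gripper_width: 21.3
```

```bash
python3 look.py e 533 -95 -99;python3 - <<'E'
from h import *
from plant import vision
cv2.imwrite('pics/e2.png',np.hstack([cv2.resize(cv2.imread(f'pics/{n}_ez.png'),(400,300)) for n in('top','scene')]))
im=cv2.imread("pics/scene_e.png"); u,v=proj(vision.camera_model("scene"),[(542,-34,30)])[0].astype(int)
cv2.imwrite("pics/se.png",cv2.resize(im[v-50:v+50,u-65:u+65],None,fx=6,fy=6,interpolation=cv2.INTER_CUBIC))
E
```

```text
7.925 [542.6 -34.2  13.9] jaw -8.66 [ 0.4 -0.  -1.1] 21.316959741103766
tool st [-45.5   0.3]
top [533.9 -94.1 -99.7] 0.016 st [15.1  0.9] rel -0.8
scene [528.  -95.2 -95.7] 0.16 st [17.1 -4.7] rel 3.2
```

View pics/e2.png

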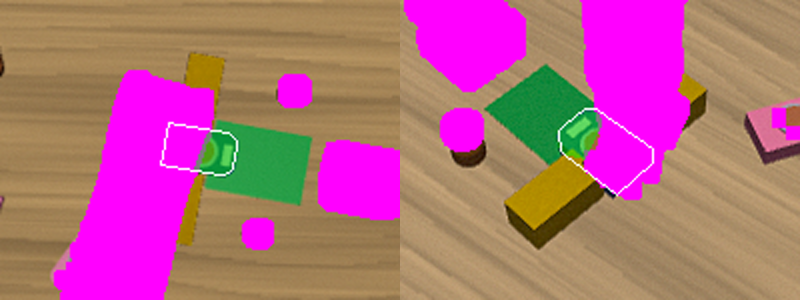

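View pics/se.png

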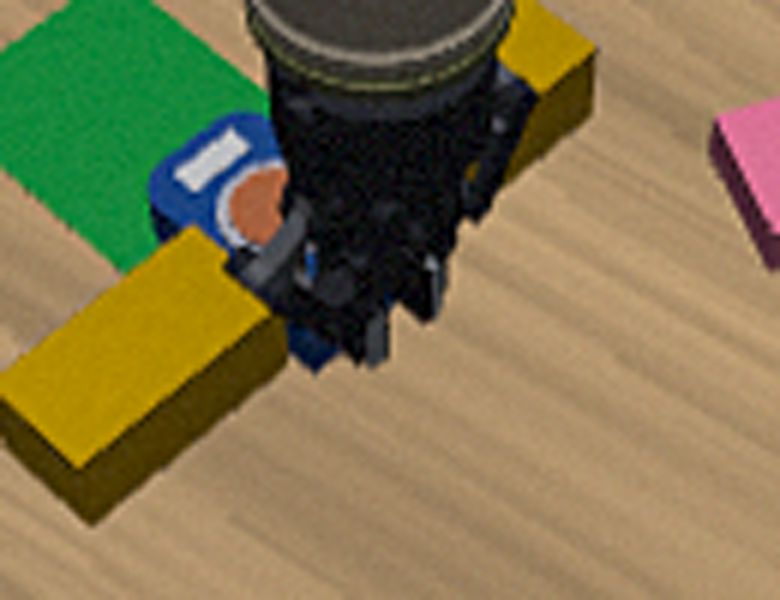

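The carrier is halfway through the gap with its nose on the pad, and no force has built up. I'll go on in short pushes and check the force for knuckle contact with the bricks.

Call:
carry_out --targets '[{"tx":-0.008,"ty":-0.05,"tz":0,"ax":0,"ay":0,"az":0},{"tx":-0.016,"ty":-0.1,"tz":0,"ax":0,"ay":0,"az":0},{"tx":-0.024,"ty":-0.15,"tz":0,"ax":0,"ay":0,"az":0}]'

```text
time_s: 8.4
eef_pos: [539.0, -56.1, 13.8]
ee_rot: [0.053, 0.705, -0.053, 0.705]
force: [0.6, 1.9, -0.1]
gripper_width: 21.3
```

Call:
carry_out --targets '[{"tx":-0.008,"ty":-0.05,"tz":0,"ax":0,"ay":0,"az":0},{"tx":-0.016,"ty":-0.1,"tz":0,"ax":0,"ay":0,"az":0},{"tx":-0.016,"ty":-0.1,"tz":0,"ax":0,"ay":0,"az":0}]'

```text
time_s: 8.78
eef_pos: [536.3, -72.3, 13.8]
ee_rot: [0.053, 0.705, -0.054, 0.705]
force: [-0.1, -0.5, -0.5]
gripper_width: 21.4
```

```bash
python3 look.py f 527 -132 -99;python3 - <<'E'
from h import *
from plant import vision
cv2.imwrite('pics/f2.png',np.hstack([cv2.resize(cv2.imread(f'pics/{n}_fz.png'),(400,300)) for n in('top','scene')]))
E
```

```text
8.775 [536.3 -72.3  13.8] jaw -8.7 [-0.1 -0.5 -0.5] 21.36489192111431
tool st [-6.8 -0.1]
top [ 527.  -131.7  -96.6] 0.019 st [53.2 -0.1] rel 2.3
scene [ 522.4 -133.4  -90.6] 0.027 st [55.6 -4.4] rel 8.3
```

View pics/f2.png

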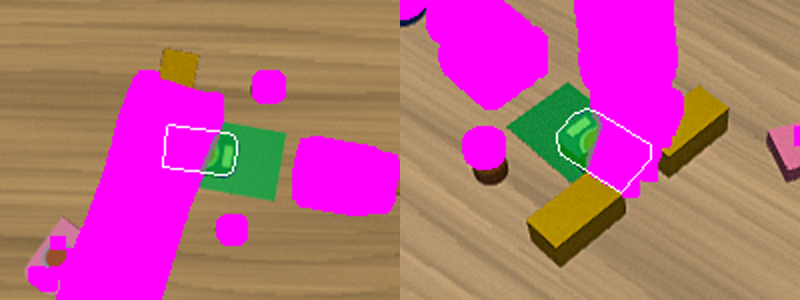

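Call:
carry_out --targets '[{"tx":-0.008,"ty":-0.05,"tz":0,"ax":0,"ay":0,"az":0},{"tx":-0.016,"ty":-0.1,"tz":0,"ax":0,"ay":0,"az":0},{"tx":-0.024,"ty":-0.15,"tz":0,"ax":0,"ay":0,"az":0},{"tx":-0.032,"ty":-0.2,"tz":0,"ax":0,"ay":0,"az":0},{"tx":-0.04,"ty":-0.255,"tz":0,"ax":0,"ay":0,"az":0},{"tx":-0.048,"ty":-0.306,"tz":0,"ax":0,"ay":0,"az":0},{"tx":-0.048,"ty":-0.306,"tz":0,"ax":0,"ay":0,"az":0}]'

```text
time_s: 9.75
eef_pos: [529.3, -118.1, 14.0]
ee_rot: [0.053, 0.705, -0.054, 0.705]
force: [0.5, -0.1, 0.2]
gripper_width: 21.1
```

```bash
python3 look.py g 520 -178 -99;python3 - <<'E'
from h import *
from plant import vision
cv2.imwrite('pics/g2.png',np.hstack([cv2.resize(cv2.imread(f'pics/{n}_gz.png'),(400,300)) for n in('top','scene')]))
E
```

```text
9.75 [ 529.3 -118.1   14. ] jaw -8.69 [ 0.5 -0.1  0.2] 21.1305610591763
tool st [39.5  0. ]
top [ 519.  -177.5  -94.6] 0.015 st [99.7 -0.9] rel 4.3
scene [ 517.8 -179.5  -98.8] 0.018 st [101.9  -1.9] rel 0.1
```

View pics/g2.png

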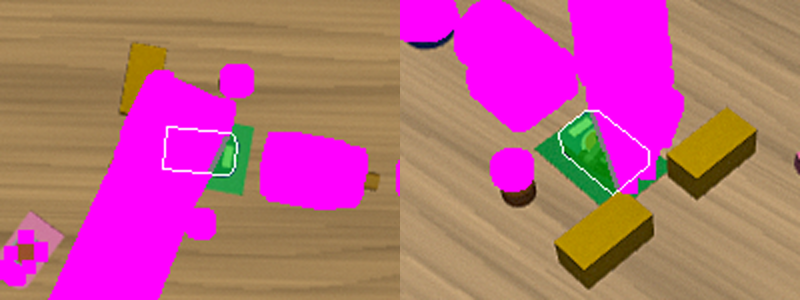

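Call:
carry_out --targets '[{"tx":0.008,"ty":0.05,"tz":0,"ax":0,"ay":0,"az":0},{"tx":0.016,"ty":0.1,"tz":0,"ax":0,"ay":0,"az":0},{"tx":0.016,"ty":0.1,"tz":0.1,"ax":0,"ay":0,"az":0},{"tx":0.016,"ty":0.1,"tz":0.3,"ax":0,"ay":0,"az":0},{"tx":0.016,"ty":0.1,"tz":0.6,"ax":0,"ay":0,"az":0},{"tx":0.016,"ty":0.1,"tz":0.95,"ax":0,"ay":0,"az":0},{"tx":0.016,"ty":0.1,"tz":1,"ax":0,"ay":0,"az":0}]'

```text
time_s: 10.72
eef_pos: [534.0, -102.5, 168.9]
ee_rot: [0.053, 0.702, -0.053, 0.708]
force: [-0.4, 0.1, -0.7]
gripper_width: 21.5
```

Call:
carry_out --targets '[{"tx":0,"ty":0.2,"tz":0.1,"ax":0,"ay":0,"az":0},{"tx":0,"ty":0.5,"tz":0.2,"ax":0,"ay":0,"az":0},{"tx":0,"ty":0.8,"tz":0.3,"ax":0,"ay":0,"az":0},{"tx":0,"ty":1,"tz":0.3,"ax":0,"ay":0,"az":0}]'

```text
time_s: 11.22
eef_pos: [532.0, 50.8, 210.1]
ee_rot: [0.053, 0.705, -0.052, 0.706]
force: [0.2, -1.4, -1.2]
gripper_width: 21.6
```

Call:
carry_out --targets '[{"tx":0,"ty":0.2,"tz":0,"ax":0,"ay":0,"az":0},{"tx":0,"ty":0.5,"tz":0,"ax":0,"ay":0,"az":0},{"tx":0,"ty":0.8,"tz":0,"ax":0,"ay":0,"az":0},{"tx":0,"ty":1,"tz":0,"ax":0,"ay":0,"az":0},{"tx":0,"ty":1,"tz":0,"ax":0,"ay":0,"az":0},{"tx":0,"ty":1,"tz":0,"ax":0,"ay":0,"az":0}]'

```text
time_s: 11.98
eef_pos: [531.8, 197.2, 208.7]
ee_rot: [0.053, 0.705, -0.054, 0.705]
force: [0.2, -0.8, -0.5]
gripper_width: 21.7
```

```bash
python3 look.py i 520 -178 -99;python3 - <<'E'
from h import *
from plant import vision
cv2.imwrite('pics/i2.png',np.hstack([cv2.resize(cv2.imread(f'pics/{n}_i.png'),(400,300)) for n in('top','scene')]))
a=cv2.imread("pics/top0.png");b=cv2.imread("pics/top_i.png")
d=(cv2.absdiff(a,b).max(2)>50).astype(np.uint8)*255
cv2.imwrite("pics/i3.png",cv2.morphologyEx(d,cv2.MORPH_OPEN,np.ones((2,2),np.uint8)))
E
```

```text
11.975 [531.8 197.2 208.7] jaw -8.65 [ 0.2 -0.8 -0.5] 21.68560421504546
tool st [-272.5  -46. ]
top [ 520.1 -178.6  -98.6] 0.024 st [100.7   0.3] rel 0.3
scene [ 518.4 -180.8  -98.5] 0.022 st [103.1  -1. ] rel 0.4
```

View pics/i2.png

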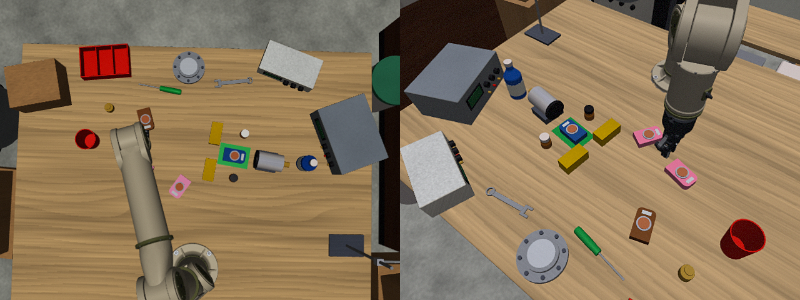

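View pics/i3.png

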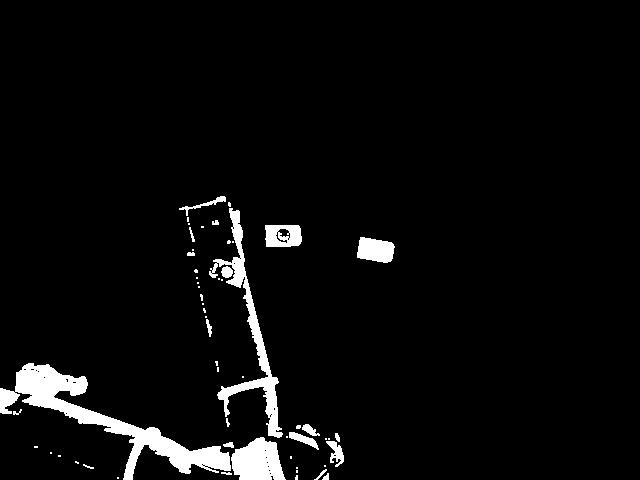

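The carrier is centred on the pad, at station x of about 101 mm, y of about 0 and heading of about 0.3°. In the difference picture only the arm and the carrier have moved.

```bash
python3 -c "
from plant import r
print(r.sign_off())"
```

```text
the job is handed in; nothing more can be done
None
```

The whole blue carrier now lies on the green pad, and the job is handed in after about 12 s of the 51 s allowed. No verdict was reported back.

**What I did:** I closed the fingers to about 21 mm and pushed the carrier flat from its rear face. A gentle arc lined it up with the gap, then straight pushes took it through the bricks and onto the pad. I then backed the hand off, lifted it and moved it well clear.

**Last checks:**
- **Position:** the top camera puts the carrier at x = 101 mm, y = 0.3 mm, 0.3° off the station's direction. The pad centre is at x = 100 mm, so all of it is on the pad with nearly 20 mm to spare at each end and side.
- **Camera difference:** the scene camera read x = 103 mm, y = -1 mm, a 1–2 mm difference. That is within the calibration error and doesn't change the result.
- **Forces:** readings at the end of each move stayed at or below about 2 N, with no sign of touching the bricks.
- **Bystanders:** comparing before and after in the top picture, only the carrier and the arm changed. The arm covered part of that view, including one of the pink look-alikes. The scene picture shows both pink ones clear of the hand, but I did not measure them.

**Failed along the way:** the first three move calls were refused because each row left out some of the six numbers; nothing moved. While the arm hid part of the carrier, some camera angle readings were off by up to 8°. The unobstructed view at the end settled this.

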